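# Wheel the clean cutlery to its parking spot

## Robot

A 6-joint arm with a two-finger parallel gripper is mounted at the origin on the work surface. World frame = base frame: x ahead of the robot, y to its left, z up, the work surface at z = 0. Lengths are in m, angles in rad, forces in N, time in s.
With the tool pointing down it reaches from about 0.375 to 0.9 m from the base axis. Payload 3.1 kg.
Tool frame: the origin (TCP) lies at the centre of the arm's flange, where the gripper is bolted on; the fingertips stand 182 mm ahead of it and the grasp point (between the pads) lies 164 mm ahead of it (env.pinch_z is the distance from the TCP to the grasp point, in m); z points along the fingers, y is the line along which they close (so a half turn about z gives the same grasp; the last joint's range is limited). The gripper opens to 87 mm and grips with 3 to 60 N. Pads are 19 mm wide; open, the fingers measure 117 mm over their backs; the gripper's body (75 mm by 190 mm) begins 51 mm behind the grasp point.
Start: joints at [-0.178, 0.527, 1.433, -0, 1.181, -0.178], TCP at [0.625, 0, 0.405] pointing down, gripper open.
Joint ranges: [-3.08, 3.08], [-0.75, 2.2], [0.22, 2.44], [-1.43, 4.57], [0, 2.65], [-2.85, 2.85]. Speed limits (rad/s): [2.79, 2.79, 3.14, 3.14, 3.14, 3.14].

## Interface

Orientations are given as a unit quaternion [x, y, z, w].
In Python, from cell import env gives the robot as it stands.
- The arm moves only by the tool apply_moves, never from a script. Its argument "increments" is a list that holds one entry, the list of rows, each a list of 7 numbers: the shift along the tool's x, y, z in mm, then the turn, a rotation vector about the tool's x, y, z in rad, then the finger opening in mm, from 0 to 87. In form: [[[tx, ty, tz, rx, ry, rz, claw], ...]]. A call has exactly 10 rows; each row shifts and turns the commanded pose from where the row before left it, along the tool's axes as they then stand; what a row does not reach is not made up. A row lasts 1/10 s, in which the tool goes at most 50 mm and 8.59 degrees, less where a joint would pass 70% of its speed; a pose out of reach is approached as far as the arm can. A call with a gripper value outside its range is refused whole. The fingers move at their own pace and stop on an object; "grip_force" is the grip in N (left out, the last holds). Time passes only in rows, so rows that do not move let the fingers close, or fill a call up. It gives the time, the measured TCP pose, the force, the opening and the grip force at its end, in the units of the state.
- env.get_obs(): the state, without advancing time (a new reading comes with each control period).
- env.grab_frame(name): name is "scene" or "side" or "wrist"; returns a dict with "img" (420x560x3 uint8, red, green, blue), "range_z" (420x560 float32, m along the optical axis (not along the pixel's ray), 0 where there is no reading), "camera_matrix" (3x3 intrinsics, pixels), "cam_to_world" (4x4, takes a point from camera to world coordinates). Camera axes: x right, y down, z forward; pixel columns grow to the right and rows downward; lengths in m; the calibration is good to about 2 mm. A picture is of the moment at which its call begins.
- env.close_job(): hands the job in; it is judged then, once.
The state is a dict: "clock": time; "joint_positions": joint angles; "dq": joint speeds; "effort": joint torques, N m; "tool_pos": TCP position; "tcp_rot": TCP orientation; "wrist_force": force on the tool from outside, world axes, zero at the start; "ft_torque": the same for the moment, N m; "opening": finger opening in m; "finger_force": force on a finger pad.
Only numpy, scipy, OpenCV 4.12 (cv2) and the standard library are available. Lean on these libraries where they do the work, as an engineer would, in place of code of your own. Each camera call takes 0.05 s, during which the arm holds its last target. There are 200 camera calls.

## Task

Stand the basket of clean spoons upright in the tray of the rolling caddy, then take the caddy by its push bar and push it straight ahead on its wheels until all four castors have swung round to trail behind their pivots. Steer it on to the taped outline on the counter and leave it centred and square in there with the push bar at the outline's open end. Then press the pedal behind the push bar fully down so that the brake is on, and leave the other things on the counter where they are.

Things in the scene. Friction and masses are not known exactly. Their poses are not given: they have to be found in the camera images.
- caddy: rolling caddy, a steel tray 190 mm long (x) and 136 mm wide (y) on four swivel castors, about 0.7 kg empty. Origin: on the counter, under the tray's centre; x points ahead, the way it is pushed (away from the push bar), z up. Tray floor 39 mm above the counter, inside 184 x 130 mm, its rim 55 mm above the counter. Castor pivots at x = +-70, y = +-50 mm. It rolls freely (it takes 1 to 2 N) and must stay on its wheels
- push_bar (a point): middle of the caddy's push bar, a level rubber-sleeved bar 16 mm thick along the caddy's y at the tray's rear, its sleeve 76 mm long between two steel uprights (96 mm apart), 97 mm above the counter and 108 mm behind the caddy's origin (caddy x = -108 mm); axes as the caddy's. Letting go of a hard grip at once can kick the caddy several mm ahead; easing the grip first avoids it
- castor_fl_hub (a point): wheel hub of the front left castor (wheel diameter 25 mm); it lies 12 mm from the vertical pivot at caddy (70, 50) mm, and trails when it lies behind the pivot, towards the push bar (caddy x about 58 mm)
- castor_fr_hub (a point): wheel hub of the front right castor, 12 mm from the pivot at caddy (70, -50) mm; trailing at caddy x about 58 mm
- castor_rl_hub (a point): wheel hub of the rear left castor, 12 mm from the pivot at caddy (-70, 50) mm; trailing at caddy x about -82 mm
- castor_rr_hub (a point): wheel hub of the rear right castor, 12 mm from the pivot at caddy (-70, -50) mm; trailing at caddy x about -82 mm
- brake_press (a point): where to press the brake pedal: the middle of the rubber tread on its upper face. The pedal is a steel plate 80 mm wide (caddy y) and 50 mm long that sticks out behind the tray (caddy x -97 to -145 mm), under and behind the push bar; this point is 133 mm behind the caddy's origin and 49 mm above the counter with the brake off, 35 mm above it with the brake on
- brake (a joint): brake pedal angle: 0 rad with the pedal up (off), about 0.35 rad fully down, when its rubber foot stands on the counter (on). It moves under some 3 to 4 N at the tread and stays where it is left
- basket: grey plastic cutlery basket holding small spoons, 140 x 84 mm and 80 mm high, three compartments, with a carrying bar along its length; spoon tops to 118 mm. Origin: centre of its underside; x along its length, z up. About 0.35 kg
- basket_bar (a point): middle of the basket's carrying bar, a round bar 12 mm thick, level for 84 mm along the basket's x, its axis 112 mm above the basket's underside, 32 mm above its rim; axes as the basket's
- mark: parking outline of black tape 10 mm wide, flat on the counter: three sides of a rectangle 220 mm long (x) and 170 mm wide (y) overall, open at its -x end. Origin: its centre, on the counter; x points from the open end to the closed end. A caddy parked rightly has its origin and its x on these
- pan: bystander: open steel food pan without a handle, 176 x 108 mm, 65 mm high; origin under its centre
- ramekins: bystander: stack of white ramekins, 72 mm across, 88 mm high; origin under its centre
- plates: bystander: stack of white plates, 180 mm across, 63 mm high; origin under its centre
- jug: bystander: steel mug-shaped jug, 90 mm across, 110 mm high, with a handle; origin under its centre
- sanitiser: bystander: white bottle, 72 mm across, 200 mm high; origin under its centre
- squeeze: bystander: clear squeeze bottle, 60 mm across, 185 mm high; origin under its centre
- brush: bystander: hand brush lying on the counter; origin under its middle

How it is judged:
On the way, in this order (a step that is already met when the one before it is completed fails the run):
1. the basket stands upright in the caddy's tray, let go (x of basket in the frame of caddy between -0.03 and 0.03 m and y of basket in the frame of caddy between -0.03 and 0.03 m and z of basket in the frame of caddy between 0.034 and 0.045 m and angle between basket's own z axis and vertical below 0.12 rad and contact force between the fingers and basket below 0.1 N), for 0.2 s.
2. with the basket aboard and the push bar in hand, the caddy is rolled until all four castors trail behind their pivots (within about 20 degrees) (x of basket in the frame of caddy between -0.03 and 0.03 m and y of basket in the frame of caddy between -0.03 and 0.03 m and z of basket in the frame of caddy between 0.034 and 0.045 m and angle between basket's own z axis and vertical below 0.12 rad and x of each of castor_fl_hub, castor_fr_hub in the frame of caddy below 0.0588 m and x of each of castor_rl_hub, castor_rr_hub in the frame of caddy below -0.0812 m and contact force between the fingers and caddy above 0.3 N), for 0.1 s.
3. the caddy is on the outline, brake still off (x of basket in the frame of caddy between -0.03 and 0.03 m and y of basket in the frame of caddy between -0.03 and 0.03 m and z of basket in the frame of caddy between 0.034 and 0.045 m and angle between basket's own z axis and vertical below 0.12 rad and horizontal distance between caddy and mark below 0.016 m and angle between the x axis of caddy and the x axis of mark, either way round below 0.12 rad and x of push_bar in the frame of mark below 0 m and angle between caddy's own z axis and vertical below 0.06 rad and value of joint brake below 0.15 rad), for 0.2 s.
At the end, for the whole second after the job is handed in: The caddy stands at rest on its wheels within 16 mm and 7 degrees of the outline's centre and line, push bar at the open end; its brake pedal is down (over 0.27 rad); the basket stands upright on the tray floor within 30 mm of its centre each way; all let go (x of basket in the frame of caddy between -0.03 and 0.03 m and y of basket in the frame of caddy between -0.03 and 0.03 m and z of basket in the frame of caddy between 0.034 and 0.045 m and angle between basket's own z axis and vertical below 0.12 rad and horizontal distance between caddy and mark below 0.016 m and angle between the x axis of caddy and the x axis of mark, either way round below 0.12 rad and x of push_bar in the frame of mark below 0 m and angle between caddy's own z axis and vertical below 0.06 rad and value of joint brake above 0.27 rad and linear speed of each of caddy, basket below 0.01 m/s); the robot touches nothing.
It fails at once if the caddy is lifted off its wheels or tipped (height (world z) of caddy above 0.012 m or angle between caddy's own z axis and vertical above 0.15 rad).
It fails at once if the basket is tipped over (angle between basket's own z axis and vertical above 0.6 rad).
It fails at once if something else on the counter is disturbed (moved over 30 mm) (distance of any of pan, ramekins, plates, jug, sanitiser, squeeze, brush from where it was at the start of the episode above 0.03 m).
It also fails if it takes over 67 s, if anything falls off the work surface, if the arm or the gripper's body presses on something with over 40 N, if the wrist force passes 120 N, or if a joint passes its speed limit or range.

## Working session

There is one attempt and no reset: what is moved stays moved. The work goes in short steps, Python scripts to look and compute and a tool call to move; the robot and the scene stay as the last step left them, time stands still between calls to the robot, and variables do not carry over. Pictures are saved under pics/ and viewed, at most 10 in all, crops included, and the job is handed in when it is done.

Besides the shell and the picture viewer there is one more tool, called after "Call:" as a command line: name --argument value ..., lists and objects as JSON in quotes. apply_moves: Moves the arm, as the interface text tells. Its arguments: {"type":"object","properties":{"increments":{"type":"array"},"grip_force":{"type":"number"}},"required":["increments"]}

```bash
mkdir -p pics; ls
cat > h.py <<'E'
import numpy as np, cv2
from cell import env
from scipy.spatial.transform import Rotation as R
def grab(name, fn=None):
    f=env.grab_frame(name)
    if fn: cv2.imwrite('pics/'+fn, f['img'][:,:,::-1])
    return f
def cloud(f):
    K=f['camera_matrix'];z=f['range_z'];v,u=np.mgrid[:z.shape[0],:z.shape[1]]
    p=np.stack([(u-K[0,2])/K[0,0]*z,(v-K[1,2])/K[1,1]*z,z,np.ones_like(z)],-1)
    P=(p@f['cam_to_world'].T)[...,:3]; P[z==0]=np.nan
    return P
def obs():
    o=env.get_obs(); 
    for k in ('clock','tool_pos','tcp_rot','wrist_force','opening','finger_force'): print(k,np.round(o[k],4))
    return o
E
python3 - <<'E'
from h import *
o=obs(); print(R.from_quat(o['tcp_rot']).as_matrix().round(3))
for n in('scene','side'):
    f=grab(n,n+'1.png'); np.savez('/tmp/'+n,**f); print(f['cam_to_world'].round(3),f['camera_matrix'].round(1))
a=[cv2.imread(f'pics/{n}1.png') for n in('scene','side')]
E
```

```text
pics
clock 0.0
tool_pos [6.247e-01 1.000e-04 4.038e-01]
tcp_rot [ 7.071e-01  7.071e-01 -6.000e-04 -9.000e-04]
wrist_force [0.2505 0.1795 0.4777]
opening 0.0868
finger_force 0.0
[[-0.     1.    -0.002]
 [ 1.     0.     0.   ]
 [ 0.    -0.002 -1.   ]]
[[ 0.442  0.767 -0.465  1.221]
 [ 0.897 -0.382  0.222 -0.328]
 [-0.008 -0.516 -0.857  1.26 ]
 [ 0.     0.     0.     1.   ]] [[541.6   0.  281.2]
 [  0.  541.6 216.5]
 [  0.    0.    1. ]]
[[-0.999 -0.033  0.027  0.554]
 [-0.04   0.498 -0.866  0.981]
 [ 0.015 -0.867 -0.499  0.656]
 [ 0.     0.     0.     1.   ]] [[407.5   0.  278.9]
 [  0.  407.5 211.7]
 [  0.    0.    1. ]]
```

View pics/scene1.png

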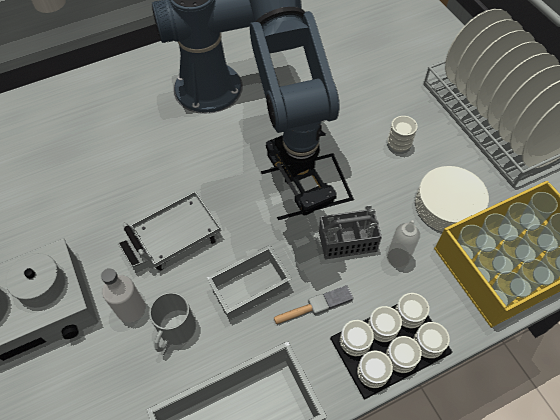

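View pics/side1.png

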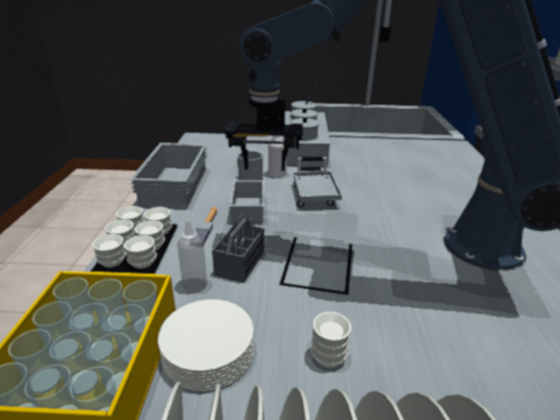

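The scene view shows the caddy at about (178,228) with its push bar at the left (125,245). The basket is at (350,235) and the mark at (310,180), partly hidden by the gripper. The side view shows the outline at (283-352, 238-292), open towards the caddy.

Run:
```python
from h import *
S=1000 # px/m ; x 0.2..0.95 down, y -.6...6 right
def load(n):
    f=dict(np.load(f'/tmp/{n}.npz')); return f,cloud(f)
(fs,Ps),(fd,Pd)=load('scene'),load('side')
def rect(P,m,name):
    q=P[m][:,:2]; q=q[np.isfinite(q).all(1)]
    r=cv2.minAreaRect((q*1000).astype(np.float32)); print(name,len(q),[np.round(t,1) for t in r], 'med',np.median(q,0).round(3))
    return q
v,u=np.mgrid[:420,:560]
def box(u0,u1,v0,v1): return (u>u0)&(u<u1)&(v>v0)&(v<v1)
Z=Ps[...,2]
rect(Ps,box(115,225,190,275)&(Z>.048)&(Z<.062)&(Ps[...,0]>.3),'rim')
rect(Ps,box(100,225,190,280)&(Z>.085)&(Z<.13),'bar')
rect(Ps,box(316,385,200,262)&(Z>.07)&(Z<.088),'basket rim')
rect(Ps,box(316,385,200,262)&(Z>.108)&(Z<.125),'basket top')
rect(Ps,box(207,292,245,322)&(Z>.05)&(Z<.075),'pan')
rect(Ps,box(386,420,218,275)&(Z>.05),'squeeze')
rect(Ps,box(270,356,284,326)&(Z>.008),'brush')
rect(Ps,box(388,418,112,158)&(Z>.05),'ramekins')
rect(Ps,box(412,492,162,232)&(Z>.04),'plates')
rect(Ps,box(100,150,265,330)&(Z>.05),'sanit'); rect(Ps,box(148,198,292,355)&(Z>.06),'jug')
g=fd['img'].max(2); m=box(275,360,230,298)&(g<60)&(abs(Pd[...,2])<.015)
q=rect(Pd,m,'mark side'); 
g=fs['img'].max(2); m2=box(250,360,145,225)&(g<50)&(abs(Z)<.01)
q2=rect(Ps,m2,'mark scene')
W=np.zeros((300,360,3),np.uint8)
for qq,c in((q,(0,255,0)),(q2,(0,0,255))):
    for x,y in qq:
        i,j=int((x-.4)*1000),int((y+.15)*1000)
        if 0<=i<300 and 0<=j<360: W[i,j]=c
# basket points
b=box(316,385,200,262)&(Z>.07)
B=np.zeros((300,300,3),np.uint8); c=np.nanmedian(Ps[b][:,:2],0); print(c)
for p in Ps[b]:
    i,j=((p[:2]-c)*1200+150).astype(int)
    if 0<=i<300 and 0<=j<300: B[i,j]=(0,int(255*(p[2]-.06)/.06)%256,255 if p[2]>.105 else 0)
C=np.zeros((300,300,3),np.uint8); cc=np.nanmedian(Ps[box(115,225,190,275)&(Z>.03)][:,:2],0); print(cc)
for p in Ps[box(100,230,185,280)&(Z>.03)]:
    i,j=((p[:2]-cc)*1000+150).astype(int)
    if 0<=i<300 and 0<=j<300: C[i,j]=(0,255,0) if p[2]<.048 else (0,0,255) if p[2]<.062 else (255,255,255)
r=np.vstack([np.hstack([W[:, :360],B])[:300], np.hstack([C,np.zeros((300,360,3),np.uint8)])]); cv2.imwrite('pics/top.png',r)
```

```text
rim 664 [array([ 530.1, -290.2]), array([256.1, 240.6]), np.float64(6.8)] med [ 0.486 -0.316]
bar 244 [array([ 519.7, -389.7]), array([ 53.1, 168.9]), np.float64(71.9)] med [ 0.492 -0.379]
basket rim 516 [array([682.8, 119.8]), array([144.2,  88.2]), np.float64(72.5)] med [0.687 0.116]
basket top 296 [array([676.7, 123.4]), array([122.9,  67.6]), np.float64(66.9)] med [0.684 0.122]
pan 973 [array([ 691.5, -163.7]), array([110.6, 177. ]), np.float64(3.7)] med [ 0.674 -0.161]
squeeze 819 [array([785.5, 210.8]), array([58.7, 55.7]), np.float64(46.4)] med [0.793 0.201]
brush 1200 [array([811.5, -53.8]), array([200.9, 125.2]), np.float64(62.5)] med [ 0.807 -0.034]
ramekins 565 [array([470. , 416.4]), array([70.4, 74.2]), np.float64(20.8)] med [0.472 0.415]
plates 3842 [array([757.1, 388.7]), array([203. , 296.8]), np.float64(43.9)] med [0.725 0.412]
sanit 1295 [array([ 610.4, -445.8]), array([162.5,  79.8]), np.float64(0.3)] med [ 0.627 -0.447]
jug 919 [array([ 714.8, -367.3]), array([ 89.4, 113.4]), np.float64(75.2)] med [ 0.718 -0.37 ]
mark side 493 [array([475.9, 111.9]), array([213.9, 173.7]), np.float64(81.0)] med [0.451 0.155]
mark scene 426 [array([474.8, 107.1]), array([218.7, 177.9]), np.float64(80.7)] med [0.517 0.175]
[0.68664324 0.10974884]
[ 0.47369019 -0.29079517]
```

View pics/top.png

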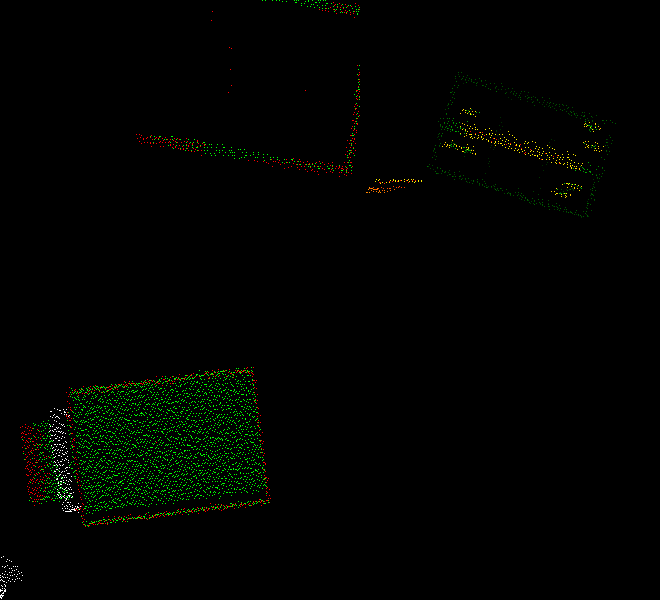

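The top view gives the basket at about (0.683, 0.120) with heading 73°. The mark is at about (0.475, 0.108) with heading 81°, and the caddy at about (0.471, -0.273) with heading 96°. I'll move above the basket now.

Call:
apply_moves --increments '[[[24,11.6,12,0,0,0,87],[24,11.6,12,0,0,0,87],[24,11.6,12,0,0,0,87],[24,11.6,12,0,0,0,87],[24,11.6,12,0,0,0,87],[0,0,0,0,0,0.1,87],[0,0,0,0,0,0.1,87],[0,0,0,0,0,0.1,87],[0,0,0,0,0,0,87],[0,0,0,0,0,0,87]]]' --grip_force 25

```text
clock: 1.1
tool_pos: [0.6828, 0.12, 0.3443]
tcp_rot: [0.804, 0.594, -0.0, -0.0]
wrist_force: [0.4, -0.3, 0.0]
opening: 0.0869
finger_force: 0.0
```

Run:
```python
from h import *
from scipy.optimize import least_squares
o=obs(); M=R.from_quat(o['tcp_rot']).as_matrix(); print(M.round(3))
f=grab('wrist','w1.png'); P=cloud(f); Z=P[...,2]; d=np.hypot(P[...,0]-.683,P[...,1]-.12)
for lo,hi in((.108,.124),(.07,.086)):
    q=P[(Z>lo)&(Z<hi)&(d<.1)][:,:2]
    if len(q)>20: print('basket',lo,cv2.minAreaRect((q*1000).astype(np.float32)),q.mean(0))
# bar line via RANSAC-like fit
q=P[(Z>.112)&(Z<.122)&(d<.07)][:,:2]
if len(q)>20: print('line',cv2.fitLine(q.astype(np.float32),cv2.DIST_HUBER,0,.003,.003).ravel(),len(q))
# mark from side view corners using fit: caddy rim fit
fs=dict(np.load('/tmp/scene.npz'));Q=cloud(fs)
q=Q.reshape(-1,3); q=q[np.isfinite(q).all(1)]
t=q[(q[:,2]>.049)&(q[:,2]<.06)&(abs(q[:,0]-.471)<.12)&(q[:,1]>-.385)&(q[:,1]<-.15)]
def sd(p,pts,L,W):
    c,s=np.cos(p[2]),np.sin(p[2]);a=pts[:,:2]-p[:2];x=a[:,0]*c+a[:,1]*s;y=-a[:,0]*s+a[:,1]*c
    return np.minimum(abs(abs(x)-L/2),abs(abs(y)-W/2))
r=least_squares(lambda p:sd(p,t,.187,.133),[.471,-.273,1.68],loss='soft_l1',f_scale=.003); print('caddy',r.x,np.degrees(r.x[2]),np.median(sd(r.x,t,.187,.133)),len(t))
b=q[(q[:,2]>.094)&(q[:,2]<.112)&(abs(q[:,0]-.471)<.07)&(q[:,1]<-.34)&(q[:,1]>-.42)]
print('bar',np.median(b,0),'pred',r.x[:2]-.108*np.array([np.cos(r.x[2]),np.sin(r.x[2])]))
# mark tape fit: centrelines of 3 sides
def mk(p,pts):
    c,s=np.cos(p[2]),np.sin(p[2]);a=pts-p[:2];x=a[:,0]*c+a[:,1]*s;y=-a[:,0]*s+a[:,1]*c
    return np.minimum(np.hypot(x-.105,np.maximum(abs(y)-.08,0)),np.hypot(abs(y)-.08,np.maximum(abs(x)-.105,0)))
for n in('scene','side'):
    f=dict(np.load(f'/tmp/{n}.npz'));Q=cloud(f);g=f['img'].max(2)
    m=(g<60)&(abs(Q[...,2])<.012)&(abs(Q[...,0]-.475)<.13)&(abs(Q[...,1]-.108)<.14)
    pts=Q[m][:,:2]; r=least_squares(mk,[.475,.108,1.41],args=(pts,),loss='soft_l1',f_scale=.003); print('mark',n,r.x,np.degrees(r.x[2]),np.median(mk(r.x,pts)),len(pts))
```

```text
clock 1.1
tool_pos [0.6828 0.12   0.3443]
tcp_rot [ 8.042e-01  5.943e-01 -4.000e-04 -3.000e-04]
wrist_force [ 0.4292 -0.3027  0.032 ]
opening 0.0869
finger_force 0.0
[[ 0.294  0.956 -0.001]
 [ 0.956 -0.294 -0.   ]
 [-0.    -0.001 -1.   ]]
basket 0.108 ((682.3179931640625, 129.24012756347656), (107.15138244628906, 62.79716873168945), 73.56767272949219) [0.68519084 0.13356766]
basket 0.07 ((681.5838623046875, 121.54825592041016), (138.26657104492188, 84.20700073242188), 72.67212677001953) [0.68767889 0.13801052]
line [0.2693826  0.96303326 0.6844042  0.13048889] 2216
caddy [ 0.47052408 -0.27266389  1.69700996] 97.23150860753334 0.0011408968936523697 428
bar [ 0.48826575 -0.3791383   0.10255688] pred [ 0.48411899 -0.37980482]
mark scene [0.4761714  0.10619202 1.40949969] 80.75838355107702 0.002858630963820094 463
mark side [0.47519478 0.10710055 1.4114499 ] 80.8701220075536 0.002398215115199928 493
```

View pics/w1.png

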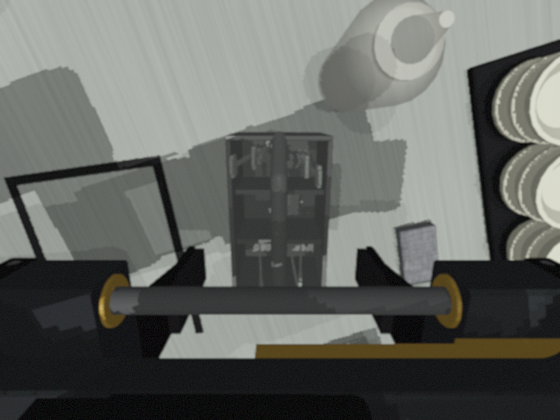

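Wrist view: the basket is centred between the open fingers, with its bar at column 278. I'll descend and grip.

Call:
apply_moves --increments '[[[0,0,17,0,0,0,87],[0,0,17,0,0,0,87],[0,0,17,0,0,0,87],[0,0,15,0,0,0,87],[0,0,0,0,0,0,40],[0,0,0,0,0,0,0],[0,0,0,0,0,0,0],[0,0,0,0,0,0,0],[0,0,0,0,0,0,0],[0,0,0,0,0,0,0]]]' --grip_force 30

```text
clock: 2.15
tool_pos: [0.6831, 0.1201, 0.2793]
tcp_rot: [0.805, 0.594, 0.0, 0.0]
wrist_force: [-0.1, 0.3, -0.8]
opening: 0.0469
finger_force: 0.0
```

Call:
apply_moves --increments '[[[0,0,0,0,0,0,0],[0,0,0,0,0,0,0],[0,0,0,0,0,0,0],[0,0,0,0,0,0,0],[0,0,0,0,0,0,0],[0,0,0,0,0,0,0],[0,0,-10,0,0,0,0],[0,0,-20,0,0,0,0],[0,0,-20,0,0,0,0],[0,0,-20,0,0,0,0]]]' --grip_force 30

```text
clock: 3.15
tool_pos: [0.6829, 0.1199, 0.349]
tcp_rot: [0.805, 0.593, -0.0, -0.0]
wrist_force: [-0.2, -0.6, -3.8]
opening: 0.0113
finger_force: 30.0
```

Call:
apply_moves --increments '[[[0,0,-15,0,0,0,0],[0,0,-25,0,0,0,0],[-10,-2,-20,0,0,0,0],[-20,-4,-10,0,0,0,0],[-30,-6.5,0,0,0,0,0],[-33,-7,0,0,0,0,0],[-34,-7.5,0,0,0,0,0],[-34,-7.5,0,0,0,0,0],[-34,-7.5,0,0,0,0,0],[-34,-7.5,0,0,0,0,0]]]' --grip_force 30

```text
clock: 4.15
tool_pos: [0.5661, -0.0859, 0.4182]
tcp_rot: [0.805, 0.593, -0.001, -0.001]
wrist_force: [1.4, 0.4, -4.2]
opening: 0.0109
finger_force: 30.0
```

Call:
apply_moves --increments '[[[-34,-7.5,0,0,0,0,0],[-34,-7.5,0,0,0,0,0],[-34,-7.5,0,0,0,0,0],[-34,-7.5,0,0,0,0,0],[-30,-6,0,0,0,0,0],[-20,-4,0,0,0,0,0],[-12,-4,0,0,0,-0.1,0],[0,0,0,0,0,-0.12,0],[0,0,0,0,0,-0.1,0],[0,0,0,0,0,-0.1,0]]]' --grip_force 30

```text
clock: 5.15
tool_pos: [0.466, -0.2607, 0.4183]
tcp_rot: [0.662, 0.749, -0.0, -0.001]
wrist_force: [0.3, -0.2, -4.4]
opening: 0.0108
finger_force: 30.0
```

```bash
cat >> h.py <<'E'
from scipy.optimize import least_squares
def sd(p,pts,L,W):
    c,s=np.cos(p[2]),np.sin(p[2]);a=pts[:,:2]-p[:2];x=a[:,0]*c+a[:,1]*s;y=-a[:,0]*s+a[:,1]*c
    return np.minimum(np.hypot(abs(x)-L/2,np.maximum(abs(y)-W/2,0)),np.hypot(abs(y)-W/2,np.maximum(abs(x)-L/2,0)))
def fitrect(q,p0,L,W):
    r=least_squares(lambda p:sd(p,q,L,W),p0,loss='soft_l1',f_scale=.003)
    e=sd(r.x,q,L,W);print('fit',r.x[:2].round(4),np.degrees(r.x[2]).round(2),'med',np.median(e).round(4),len(q)); return r.x
E
python3 - <<'E'
from h import *
o=obs(); M=R.from_quat(o['tcp_rot']).as_matrix(); print('toolx heading',np.degrees(np.arctan2(M[1,0],M[0,0])))
print('in tool to (.469,-.261):',M.T@(np.array([.469,-.261,.32])-o['tool_pos']))
f=grab('scene','s2.png');P=cloud(f);q=P[np.isfinite(P).all(2)]
t=q[(q[:,2]>.049)&(q[:,2]<.06)&(abs(q[:,0]-.471)<.12)&(q[:,1]>-.385)&(q[:,1]<-.15)]
fitrect(t,[.4705,-.2727,1.69],.187,.133)
E
```

```text
clock 5.15
tool_pos [ 0.466  -0.2607  0.4183]
tcp_rot [ 6.624e-01  7.492e-01 -3.000e-04 -9.000e-04]
wrist_force [ 0.2793 -0.1582 -4.3965]
opening 0.0108
finger_force 30.0007
toolx heading 97.03917390377086
in tool to (.469,-.261): [-0.00072716  0.00312233  0.09826836]
fit [ 0.4705 -0.2728] 97.17 med 0.0012 297
```

View pics/s2.png

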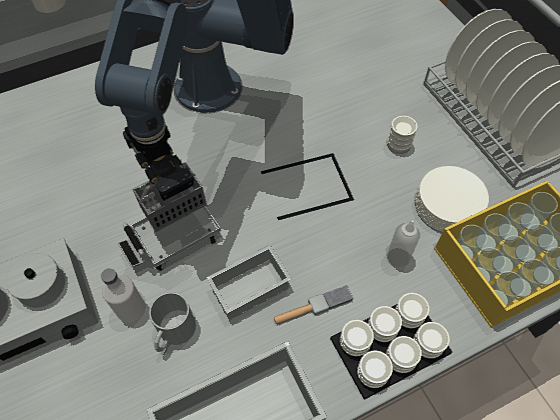

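The basket hangs over the tray at about (170,205), and the whole mark is visible at (262-353, 155-217). Lowering now.

Call:
apply_moves --increments '[[[0,3,15,0,0,0,0],[0,0,20,0,0,0,0],[0,0,20,0,0,0,0],[0,0,15,0,0,0,0],[0,0,12,0,0,0,0],[0,0,7,0,0,0,0],[0,0,5,0,0,0,0],[0,0,3,0,0,0,0],[0,0,2,0,0,0,0],[0,0,0,0,0,0,0]]]'

```text
clock: 6.2
tool_pos: [0.4705, -0.26, 0.3199]
tcp_rot: [0.663, 0.748, -0.0, 0.0]
wrist_force: [-0.1, 0.3, -3.8]
opening: 0.0108
finger_force: 30.0
```

Call:
apply_moves --increments '[[[0,0,1,0,0,0,0],[0,0,1,0,0,0,0],[0,0,0.5,0,0,0,0],[0,0,0,0,0,0,0],[0,0,0,0,0,0,0],[0,0,0,0,0,0,0],[0,0,0,0,0,0,0],[0,0,0,0,0,0,0],[0,0,0,0,0,0,0],[0,0,0,0,0,0,0]]]' --grip_force 10

```text
clock: 7.2
tool_pos: [0.4704, -0.2599, 0.3173]
tcp_rot: [0.663, 0.748, -0.0, -0.0]
wrist_force: [-1.1, 1.2, -0.7]
opening: 0.0114
finger_force: 10.0
```

Down. I'll release, then lift clear.

Call:
apply_moves --increments '[[[0,0,0,0,0,0,14],[0,0,0,0,0,0,18],[0,0,0,0,0,0,24],[0,0,0,0,0,0,32],[0,0,0,0,0,0,36],[0,0,0,0,0,0,36],[0,0,-20,0,0,0,36],[0,0,-30,0,0,0,36],[0,0,-40,0,0,0,36],[0,0,-40,0,0,0,36]]]' --grip_force 4

```text
clock: 8.2
tool_pos: [0.4702, -0.2597, 0.4482]
tcp_rot: [0.663, 0.748, 0.0, -0.001]
wrist_force: [0.3, -0.8, -0.4]
opening: 0.0359
finger_force: 0.0
```

Run:
```python
from h import *
o=obs()
f=grab('scene','s3.png');P=cloud(f);q=P[np.isfinite(P).all(2)]
t=q[(q[:,2]>.049)&(q[:,2]<.06)&(abs(q[:,0]-.471)<.12)&(q[:,1]>-.385)&(q[:,1]<-.15)]
c=fitrect(t,[.4705,-.2727,1.69],.187,.133)
t=q[(q[:,2]>.112)&(q[:,2]<.124)&(abs(q[:,0]-.471)<.08)&(q[:,1]>-.345)&(q[:,1]<-.16)]
print(len(t)); b=fitrect(t,[.469,-.261,1.69],.136,.08)
def mk(p,pts):
    c,s=np.cos(p[2]),np.sin(p[2]);a=pts-p[:2];x=a[:,0]*c+a[:,1]*s;y=-a[:,0]*s+a[:,1]*c
    return np.minimum(np.hypot(x-.105,np.maximum(abs(y)-.08,0)),np.hypot(abs(y)-.08,np.maximum(abs(x)-.105,0)))
g=f['img'].max(2);m=(g<60)&(abs(P[...,2])<.012)&(abs(P[...,0]-.475)<.13)&(abs(P[...,1]-.108)<.14)
pts=P[m][:,:2];r=least_squares(mk,[.475,.108,1.41],args=(pts,),loss='soft_l1',f_scale=.003); print('mark',r.x,np.degrees(r.x[2]),len(pts))
th=c[2]; ax=np.array([np.cos(th),np.sin(th),0]); 
# grasp pose for bar: tool y = +-ax tilted, tilt .436
t=.436; bar=np.array([*(c[:2]-.108*ax[:2]),.097]); z=np.sin(t)*ax+np.array([0,0,-np.cos(t)])
for sgn in(1,-1):
    y=sgn*(np.cos(t)*ax+np.array([0,0,np.sin(t)])); x=np.cross(y,z); M=np.stack([x,y,z],1)
    M0=R.from_quat(o['tcp_rot']).as_matrix(); print(sgn,'tcp',bar-.164*z,'bar',bar,'\nrel rotvec',R.from_matrix(M0.T@M).as_rotvec(),'q5,q6 now',np.round(o['joint_positions'],2)); print(M.round(3))
```

```text
clock 8.2
tool_pos [ 0.4702 -0.2597  0.4482]
tcp_rot [ 6.634e-01  7.482e-01  0.000e+00 -7.000e-04]
wrist_force [ 0.2681 -0.8371 -0.4479]
opening 0.0359
finger_force 0.0
fit [ 0.4698 -0.2739] 97.56 med 0.0029 489
403
fit [ 0.4729 -0.2598] 96.82 med 0.0013 403
mark [0.47586455 0.10608063 1.40901994] 80.73089572533787 602
1 tcp [ 0.49312451 -0.44957192  0.2456575 ] bar [ 0.4840175  -0.38091328  0.097     ] 
rel rotvec [-0.34034402  0.34304895 -1.55560528] q5,q6 now [-0.71  0.36  1.6   0.    1.19 -0.83]
[[-0.991 -0.119 -0.056]
 [-0.131  0.899  0.419]
 [ 0.     0.422 -0.906]]
-1 tcp [ 0.49312451 -0.44957192  0.2456575 ] bar [ 0.4840175  -0.38091328  0.097     ] 
rel rotvec [0.3419323  0.33923617 1.53187911] q5,q6 now [-0.71  0.36  1.6   0.    1.19 -0.83]
[[ 0.991  0.119 -0.056]
 [ 0.131 -0.899  0.419]
 [ 0.    -0.422 -0.906]]
```

Run:
```python
from h import *
o=env.get_obs();f=grab('wrist');M=R.from_quat(o['tcp_rot']).as_matrix()
print((M.T@(f['cam_to_world'][:3,3]-o['tool_pos'])).round(3),(M.T@f['cam_to_world'][:3,:3]).round(2))
s=dict(np.load('/tmp/scene.npz'));Q=cloud(s);q=Q[np.isfinite(Q).all(2)]
t=q[(q[:,2]>.03)&(abs(q[:,0]-.61)<.1)&(abs(q[:,1]+.45)<.09)]
for a in(.03,.09,.15,.18):
    k=t[(t[:,2]>a)&(t[:,2]<a+.03)]; print(a,len(k),k.min(0)[:2],k.max(0)[:2]) if len(k) else 0
```

```text
[ 0.078 -0.     0.02 ] [[-0.   -0.96 -0.29]
 [ 1.   -0.   -0.  ]
 [ 0.   -0.29  0.96]]
0.03 492 [ 0.51004781 -0.53992502] [ 0.70574594 -0.36062335]
0.09 563 [ 0.51000061 -0.53997927] [ 0.70926359 -0.36005318]
0.15 137 [ 0.59716756 -0.47007914] [ 0.62878755 -0.43109809]
0.18 216 [ 0.59399374 -0.46713924] [ 0.62694991 -0.43481471]
```

Call:
apply_moves --increments '[[[0,-10,-5,0,0,0.1,34],[0,-10,0,0,0,0.13,34],[0,0,0,0,0,0.145,34],[0,0,0,0,0,0.145,34],[0,0,0,0,0,0.145,34],[0,0,0,0,0,0.145,34],[0,0,0,0,0,0.145,34],[0,0,0,0,0,0.145,34],[0,0,0,0,0,0.145,34],[0,0,0,0,0,0.145,34]]]'

```text
clock: 9.3
tool_pos: [0.4503, -0.2611, 0.4514]
tcp_rot: [0.989, 0.147, -0.0, -0.001]
wrist_force: [-0.7, -0.7, 0.3]
opening: 0.0339
finger_force: 0.0
```

Call:
apply_moves --increments '[[[0,0,0,0,0,0.083,34],[0,0,0,0,0,0.083,34],[3,20,0,0,0,0,34],[3,35,0,0,0,0,34],[3,45,0,0,0,0,34],[3,45,0,0,0,0,34],[3,45,0,0.1,0,0,34],[3,28,0,0.112,0,0,34],[0,0,0,0.112,0,0,34],[0,0,0,0.112,0,0,34]]]'

```text
clock: 10.3
tool_pos: [0.4974, -0.476, 0.4475]
tcp_rot: [0.973, 0.065, -0.015, -0.219]
wrist_force: [-0.3, -0.5, -0.5]
opening: 0.0341
finger_force: 0.0
```

```bash
cat > g.py <<'E'
from h import *
def rel(c,t=.436,back=0,bx=-.108,bz=.097):
    "shift and turn from the present pose to the bar grasp for caddy pose c"
    o=env.get_obs();M0=R.from_quat(o['tcp_rot']).as_matrix();ax=np.array([np.cos(c[2]),np.sin(c[2]),0])
    z=np.sin(t)*ax+np.array([0,0,-np.cos(t)]);y=-(np.cos(t)*ax+np.array([0,0,np.sin(t)]));M=np.stack([np.cross(y,z),y,z],1)
    p=np.array([c[0],c[1],bz])+bx*ax*[1,1,0]-(.164+back)*z
    print('clock',o['clock'],'tcp',o['tool_pos'].round(4),'joints',np.round(o['joint_positions'],2),'\nshift mm (tool now)',(1000*M0.T@(p-o['tool_pos'])).round(1),'turn',R.from_matrix(M0.T@M).as_rotvec().round(3))
E
python3 - <<'E'
from g import *
rel([.4705,-.2732,np.radians(97.3)],back=.06)
E
```

```text
clock 10.3 tcp [ 0.4974 -0.476   0.4475] joints [-0.96  0.65  1.1   0.2   1.79  0.48] 
shift mm (tool now) [ -0.7  61.3 134.2] turn [-0.006  0.003  0.005]
```

Call:
apply_moves --increments '[[[0,10,22,0,0,0,34],[0,14,30,0,0,0,34],[0,14,30,0,0,0,34],[0,12,28,0,0,0,34],[0,11,24,0,0,0,34],[0,0,0,0,0,0,34],[0,0,8,0,0,0,34],[0,0,10,0,0,0,34],[0,0,7,0,0,0,34],[0,0,0,0,0,0,34]]]'

```text
clock: 11.3
tool_pos: [0.496, -0.4622, 0.2793]
tcp_rot: [0.974, 0.066, -0.015, -0.216]
wrist_force: [-0.3, -0.8, 0.0]
opening: 0.0339
finger_force: 0.0
```

Run:
```python
from g import *
rel([.4705,-.2732,np.radians(97.3)],back=0)
f=grab('wrist','w2.png'); P=cloud(f);q=P[np.isfinite(P).all(2)]
t=q[(q[:,2]>.098)&(q[:,2]<.110)&(abs(q[:,0]-.484)<.06)&(abs(q[:,1]+.381)<.02)]
print(len(t)); 
if len(t): print(t.mean(0),t.min(0),t.max(0),cv2.fitLine(t[:,:2].astype(np.float32),cv2.DIST_HUBER,0,.003,.003).ravel())
```

```text
clock 11.3 tcp [ 0.496  -0.4622  0.2793] joints [-0.95  0.81  1.27  0.2   1.46  0.42] 
shift mm (tool now) [-1.1  2.  36.2] turn [-0.001  0.004  0.007]
2552
[ 0.49386842 -0.38229015  0.1027714 ] [ 0.43031693 -0.40073318  0.09802929] [ 0.53333973 -0.37044276  0.10705392] [ 0.99196917  0.12648006  0.4938684  -0.38229015]
```

View pics/w2.png

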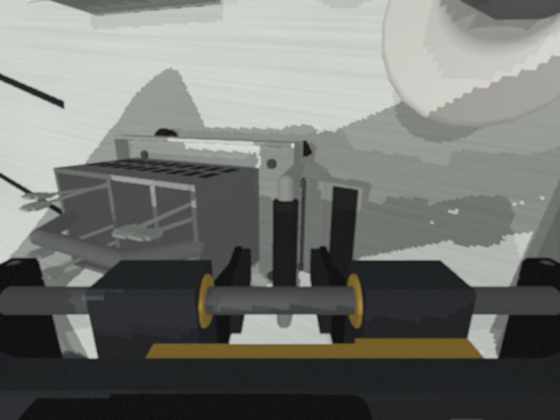

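The wrist view shows the push bar at column 285, centred between the fingers. I'll go in and close.

Call:
apply_moves --increments '[[[0,1,10,0,0,0,34],[0,1,14,0,0,0,34],[0,0,11,0,0,0,34],[0,0,0,0,0,0,26],[0,0,0,0,0,0,20],[0,0,0,0,0,0,14],[0,0,0,0,0,0,8],[0,0,0,0,0,0,4],[0,0,0,0,0,0,0],[0,0,0,0,0,0,0]]]' --grip_force 20

```text
clock: 12.35
tool_pos: [0.4944, -0.4504, 0.2475]
tcp_rot: [0.974, 0.066, -0.014, -0.215]
wrist_force: [0.3, 0.6, 1.9]
opening: 0.0153
finger_force: 20.0
```

```bash
cat >> g.py <<'E'
MK=np.array([.4758,.1064,np.radians(80.75)])
def caddy(p0,fn=None):
    "caddy pose: rim edges in the scene image, basket pose from its rim (z .119)"
    f=grab('scene',fn);P=cloud(f);q=P[np.isfinite(P).all(2)];c,s=np.cos(p0[2]),np.sin(p0[2])
    def loc(a):
        d=a[:,:2]-p0[:2];return d[:,0]*c+d[:,1]*s,-d[:,0]*s+d[:,1]*c
    x,y=loc(q);k=(abs(x)<.105)&(abs(y)<.08)
    t=q[k&(q[:,2]>.049)&(q[:,2]<.06)&((abs(x)>.08)|(abs(y)>.055))];print('caddy',end=' ');C=fitrect(t,p0,.187,.133)
    return C
def from_tool(c0=None):
    o=env.get_obs();M=R.from_quat(o['tcp_rot']).as_matrix();g=o['tool_pos']+.164*M[:,2];h=np.arctan2(M[1,0],M[0,0])+np.pi/2
    c=np.array([g[0]+.108*np.cos(h),g[1]+.108*np.sin(h),h]);print('from tool',c.round(4),np.degrees(h).round(2),'grasp',g.round(4));return c
E
python3 - <<'E'
from g import *
o=obs();c=from_tool();caddy([.4705,-.2732,1.698])
E
```

```text
clock 12.35
tool_pos [ 0.4944 -0.4504  0.2475]
tcp_rot [ 0.9742  0.0657 -0.0142 -0.2155]
wrist_force [0.3285 0.6238 1.876 ]
opening 0.0153
finger_force 19.9982
from tool [ 0.4708 -0.2748  1.7054] 97.71 grasp [ 0.4852 -0.3818  0.0988]
caddy fit [ 0.4707 -0.2732] 97.22 med 0.0011 233
```

Call:
apply_moves --increments '[[[0,-1.8,0.84,0,0,0,0],[0,-4.5,2.1,0,0,0,0],[0,-7.3,3.4,0,0,0,0],[0,-9.1,4.2,0,0,0,0],[0,-10.9,5.1,0,0,0,0],[0,-10.9,5.1,0,0,0,0],[0,-10.9,5.1,0,0,0,0],[0,-10.9,5.1,0,0,0,0],[0,-9.1,4.2,0,0,0,0],[0,-6,2.8,0,0,0,0]]]' --grip_force 20

```text
clock: 13.4
tool_pos: [0.4816, -0.359, 0.2471]
tcp_rot: [0.974, 0.066, -0.016, -0.217]
wrist_force: [-1.6, -2.0, 5.4]
opening: 0.0152
finger_force: 20.1
```

Run:
```python
from g import *
o=obs();c=from_tool();caddy(c,'s4.png'); print(np.round(o['joint_positions'],2))
im=cv2.imread('pics/s4.png')[140:300,100:300];cv2.imwrite('pics/s4c.png',cv2.resize(im,None,fx=3,fy=3,interpolation=cv2.INTER_CUBIC))
```

```text
clock 13.4
tool_pos [ 0.4816 -0.359   0.2471]
tcp_rot [ 0.9737  0.0664 -0.0156 -0.2172]
wrist_force [-1.6347 -1.9848  5.4147]
opening 0.0152
finger_force 20.1411
from tool [ 0.4572 -0.1829  1.7074] 97.83 grasp [ 0.4719 -0.2899  0.0987]
caddy fit [ 0.4544 -0.1821] 98.84 med 0.001 215
[-0.87  0.76  1.52  0.24  1.25  0.44]
```

View pics/s4c.png

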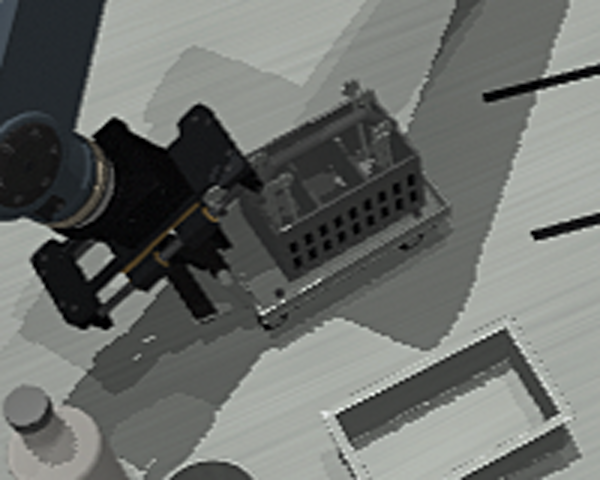

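Wrist and scene views show the caddy rolled about 91 mm, with the right-hand castors visible at (272,320) and (412,242). I'll go on with a gentle right turn.

Call:
apply_moves --increments '[[[0,-4,0.8,0,0,0,0],[0,-7.3,3.4,0,0,0,0],[-0.4,-9.1,4.2,0,0,0,0],[-1.1,-9.1,4.2,0,0.005,0.01,0],[-1.3,-9.1,4.2,0,0.0056,0.0121,0],[-1.3,-9.1,4.2,0,0.0056,0.0121,0],[-1.3,-9.1,4.2,0,0.0056,0.0121,0],[-1.3,-9.1,4.2,0,0.0056,0.0121,0],[-1.3,-9.1,4.2,0,0.0056,0.0121,0],[-1.3,-7.3,3.4,0,0.0056,0.0121,0]]]' --grip_force 25

```text
clock: 14.45
tool_pos: [0.463, -0.2711, 0.248]
tcp_rot: [0.976, 0.021, -0.005, -0.217]
wrist_force: [-2.0, -0.2, -4.5]
opening: 0.0154
finger_force: 25.2
```

```bash
cat >> g.py <<'E'
def togo(C):
    "bar path still to go to the mark, given the seen caddy pose C: forward/right in tool heading, turn"
    c=from_tool();h=c[2];b=lambda p:p[:2]-.108*np.array([np.cos(p[2]),np.sin(p[2])])
    d=b(MK)-b(C);print('forward mm',1e3*(d@[np.cos(h),np.sin(h)]),'right mm',1e3*(d@[np.sin(h),-np.cos(h)]),'turn right rad',C[2]-MK[2])
E
python3 - <<'E'
from g import *
o=obs();c=from_tool();togo(caddy(c)); print(np.round(o['joint_positions'],2))
E
```

```text
clock 14.45
tool_pos [ 0.463  -0.2711  0.248 ]
tcp_rot [ 0.976   0.0209 -0.005  -0.2167]
wrist_force [-1.9716 -0.2122 -4.5324]
opening 0.0154
finger_force 25.1793
from tool [ 0.4553 -0.0939  1.6138] 92.46 grasp [ 0.4599 -0.2018  0.0994]
caddy fit [ 0.4521 -0.0926] 93.46 med 0.0012 213
from tool [ 0.4546 -0.0921  1.6138] 92.47 grasp [ 0.4592 -0.2     0.0996]
forward mm 200.07586844482572 right mm 8.457675204673862 turn right rad 0.22185390685760975
[-0.8   0.69  1.71  0.32  1.1   0.53]
```

Call:
apply_moves --increments '[[[-0.8,-5.2,3.2,0,0.0025,0.006,0],[-1.4,-8.2,3.8,0,0.0047,0.0101,0],[-1.5,-9.1,4.2,0,0.0047,0.0101,0],[-1.5,-9.1,4.2,0,0.0047,0.0101,0],[-1.5,-9.1,4.2,0,0.0047,0.0101,0],[-1.5,-9.1,4.2,0,0.0047,0.0101,0],[-1.5,-9.1,4.2,0,0.0047,0.0101,0],[-1.5,-9.1,4.2,0,0.0047,0.0101,0],[-1.5,-9.1,4.2,0,0.0047,0.0101,0],[-1.3,-7.3,3.4,0,0.0047,0.0101,0]]]' --grip_force 25

```text
clock: 15.5
tool_pos: [0.4495, -0.178, 0.2478]
tcp_rot: [0.976, -0.031, 0.007, -0.216]
wrist_force: [-0.7, -1.9, -4.5]
opening: 0.0152
finger_force: 25.0
```

Run:
```python
from g import *
o=obs();c=from_tool();togo(caddy(c)); print(np.round(o['joint_positions'],2))
```

```text
clock 15.5
tool_pos [ 0.4495 -0.178   0.2478]
tcp_rot [ 0.9758 -0.0311  0.0066 -0.2164]
wrist_force [-0.6741 -1.8669 -4.5398]
opening 0.0152
finger_force 25.0013
from tool [ 4.6070e-01 -1.0000e-03  1.5071e+00] 86.35 grasp [ 0.4538 -0.1088  0.0992]
caddy fit [4.595e-01 2.000e-04] 86.25 med 0.0014 216
from tool [4.5980e-01 7.0000e-04 1.5074e+00] 86.37 grasp [ 0.453  -0.107   0.0993]
forward mm 107.56781722023457 right mm -0.8101970822065911 turn right rad 0.09600201777436945
[-0.7   0.64  1.87  0.43  0.94  0.62]
```

Call:
apply_moves --increments '[[[-1,-7.3,3.4,0,0.004,0.0088,0],[-1.3,-9.5,4.4,0,0.004,0.0088,0],[-1.3,-9.5,4.4,0,0.004,0.0088,0],[-1.3,-9.5,4.4,0,0.004,0.0088,0],[-1.3,-9.5,4.4,0,0.004,0.0088,0],[-1.3,-9.5,4.4,0,0.004,0.0088,0],[-1.3,-9.5,4.4,0,0.004,0.0088,0],[-1.3,-9.5,4.4,0,0.004,0.0088,0],[-1.3,-8.2,3.8,0,0.004,0.0088,0],[-1.2,-4.5,2.1,0,0.004,0.0088,0]]]' --grip_force 25

```text
clock: 16.55
tool_pos: [0.4468, -0.0817, 0.2479]
tcp_rot: [0.973, -0.078, 0.016, -0.216]
wrist_force: [-1.8, 0.2, -5.1]
opening: 0.0154
finger_force: 25.2
```

Run:
```python
from g import *
o=obs();c=from_tool();togo(caddy(c,'s5.png')); print(np.round(o['joint_positions'],2))
```

```text
clock 16.55
tool_pos [ 0.4468 -0.0817  0.2479]
tcp_rot [ 0.9732 -0.0779  0.0161 -0.216 ]
wrist_force [-1.8399  0.2406 -5.0575]
opening 0.0154
finger_force 25.1702
from tool [0.4746 0.0935 1.4116] 80.88 grasp [ 0.4574 -0.0131  0.0993]
caddy fit [0.4716 0.0952] 81.5 med 0.0013 206
from tool [0.4743 0.0941 1.4114] 80.86 grasp [ 0.4571 -0.0125  0.0994]
forward mm 11.700123488995123 right mm 0.9328296542645816 turn right rad 0.013110457500753236
[-0.54  0.62  1.98  0.58  0.8   0.73]
```

View pics/s5.png

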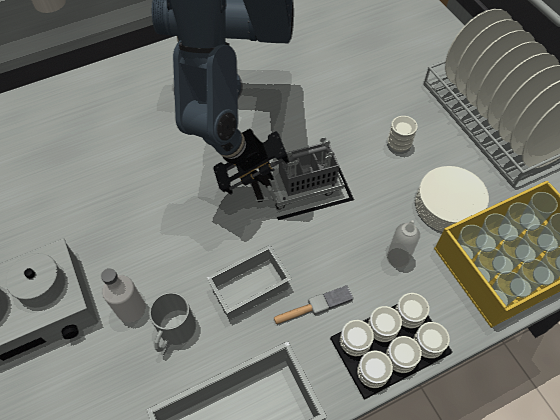

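The caddy is nearly inside the outline, at about (312,180). I'll do the last 10 mm, then ease the grip.

Call:
apply_moves --increments '[[[0,-3,1.4,0,0.002,0.004,0],[0.3,-3,1.4,0,0.002,0.004,0],[0.3,-2,0.9,0,0,0,0],[0,-1,0.5,0,0,0,0],[0,0,0,0,0,0,0],[0,0.25,0.5,0,0,0,0],[0,0,0,0,0,0,0],[0,0,0,0,0,0,0],[0,0,0,0,0,0,0],[0,0,0,0,0,0,0]]]' --grip_force 15

```text
clock: 17.6
tool_pos: [0.4494, -0.0733, 0.2475]
tcp_rot: [0.973, -0.082, 0.018, -0.216]
wrist_force: [-1.3, 0.3, -1.1]
opening: 0.0156
finger_force: 15.2
```

Call:
apply_moves --increments '[[[0,0,0,0,0,0,0],[0,0,0,0,0,0,0],[0,0,0,0,0,0,0],[0,0,0,0,0,0,0],[0,0,0,0,0,0,0],[0,0,0,0,0,0,0],[0,0,0,0,0,0,0],[0,0,0,0,0,0,0],[0,0,0,0,0,0,0],[0,0,0,0,0,0,0]]]' --grip_force 6

```text
clock: 18.6
tool_pos: [0.4495, -0.0733, 0.2475]
tcp_rot: [0.973, -0.082, 0.018, -0.216]
wrist_force: [-0.2, -0.4, 2.0]
opening: 0.0157
finger_force: 5.9
```

Call:
apply_moves --increments '[[[0,0,0,0,0,0,0],[0,0,0,0,0,0,0],[0,0,0,0,0,0,16],[0,0,0,0,0,0,17],[0,0,0,0,0,0,19],[0,0,0,0,0,0,22],[0,0,0,0,0,0,25],[0,0,0,0,0,0,28],[0,0,0,0,0,0,31],[0,0,0,0,0,0,34]]]' --grip_force 3

```text
clock: 19.6
tool_pos: [0.4493, -0.0733, 0.2474]
tcp_rot: [0.973, -0.082, 0.018, -0.216]
wrist_force: [-1.0, 0.2, -0.9]
opening: 0.0322
finger_force: 0.0
```

Run:
```python
from g import *
o=obs();c=from_tool();C=caddy(c);togo(C); print((C-MK)[:2])
```

```text
clock 19.6
tool_pos [ 0.4493 -0.0733  0.2474]
tcp_rot [ 0.9729 -0.0824  0.0178 -0.2155]
wrist_force [-1.0433  0.2146 -0.9108]
opening 0.0322
finger_force 0.0
from tool [0.479  0.1015 1.402 ] 80.33 grasp [ 0.4608 -0.005   0.0987]
caddy fit [0.475  0.1033] 81.73 med 0.0013 192
from tool [0.479  0.1015 1.4021] 80.33 grasp [ 0.4609 -0.005   0.0987]
forward mm 3.130689635738186 right mm -1.6303282276980922 turn right rad 0.01717457338338768
[-0.0007517  -0.00307757]
```

Released, with the caddy 3 mm short and 1° off, which is well within tolerance. I'll back out along the tool axis, then turn a quarter and close the fingers.

Call:
apply_moves --increments '[[[0,0,-3,0,0,0,34],[0,0,-6,0,0,0,34],[0,0,-10,0,0,0,34],[0,0,-15,0,0,0,34],[0,0,-20,0,0,0,34],[0,0,-25,0,0,0,34],[0,0,-25,0,0,0,20],[0,0,-10,0,0,-0.1,10],[0,0,0,0,0,-0.14,0],[0,0,0,0,0,-0.14,0]]]' --grip_force 5

```text
clock: 20.65
tool_pos: [0.4412, -0.1213, 0.3521]
tcp_rot: [0.971, 0.105, 0.06, -0.207]
wrist_force: [-0.4, 1.0, -0.1]
opening: 0.0098
finger_force: 0.0
```

Call:
apply_moves --increments '[[[0,0,0,0,0,-0.14,0],[0,0,0,0,0,-0.14,0],[0,0,0,0,0,-0.14,0],[0,0,0,0,0,-0.14,0],[0,0,0,0,0,-0.14,0],[0,0,0,0,0,-0.14,0],[0,0,0,0,0,-0.14,0],[0,0,0,0,0,-0.14,0],[0,0,0,0,0,-0.07,0],[0,0,0,0,0,0,0]]]'

```text
clock: 21.65
tool_pos: [0.4412, -0.121, 0.3514]
tcp_rot: [0.747, 0.629, 0.165, -0.139]
wrist_force: [-0.4, -0.1, -0.3]
opening: 0.0003
finger_force: 0.0
```

Run:
```python
from g import *
o=obs();C=caddy([.475,.103,1.42]); print((C-MK),np.round(o['joint_positions'],2))
M=R.from_quat(o['tcp_rot']).as_matrix();print(M.round(3));tip=o['tool_pos']+.182*M[:,2];print('tip',tip)
a=np.array([np.cos(C[2]),np.sin(C[2])])
for bx,z in((-.128,.065),):
    T=np.array([*(C[:2]+bx*a),z]);print('to above pedal, tool mm',(1e3*M.T@(T-tip)).round(1),'world',T-tip)
print('down 1mm in tool',M.T@[0,0,-1])
```

```text
clock 21.65
tool_pos [ 0.4412 -0.121   0.3514]
tcp_rot [ 0.7466  0.6293  0.1649 -0.1394]
wrist_force [-0.4004 -0.1351 -0.2755]
opening 0.0003
finger_force 0.0
caddy fit [0.475  0.1036] 81.77 med 0.0012 225
[-0.0007861  -0.00276129  0.01782587] [-0.62  0.42  1.89  0.45  1.08 -0.71]
[[ 0.154  0.986  0.071]
 [ 0.894 -0.169  0.416]
 [ 0.422 -0.001 -0.907]]
tip [ 0.45403553 -0.04528987  0.18639318]
to above pedal, tool mm [-30.9  -1.1 119.5] world [ 0.00265851  0.02224637 -0.12139318]
down 1mm in tool [-4.21700820e-01  6.51629565e-04  9.06734798e-01]
```

Call:
apply_moves --increments '[[[-15,0,0,0,0,0,0],[-16,-1,0,0,0,0,0],[0,0,15,0,0,0,0],[0,0,22,0,0,0,0],[0,0,25,0,0,0,0],[0,0,25,0,0,0,0],[0,0,20,0,0,0,0],[0,0,12,0,0,0,0],[0,0,0,0,0,0,0],[0,0,0,0,0,0,0]]]'

```text
clock: 22.7
tool_pos: [0.4441, -0.0994, 0.2297]
tcp_rot: [0.747, 0.629, 0.165, -0.14]
wrist_force: [-0.1, 0.8, 0.0]
opening: 0.0005
finger_force: 0.0
```

Run:
```python
from g import *
o=obs();M=R.from_quat(o['tcp_rot']).as_matrix();print('tip',o['tool_pos']+.182*M[:,2])
f=grab('side','d6.png'); cv2.imwrite('pics/d6c.png',cv2.resize(f['img'][130:320,200:440,::-1],None,fx=3,fy=3))
```

```text
clock 22.7
tool_pos [ 0.4441 -0.0994  0.2297]
tcp_rot [ 0.7466  0.6291  0.1649 -0.1398]
wrist_force [-0.1248  0.7671  0.0147]
opening 0.0005
finger_force 0.0
tip [ 0.45694095 -0.02364315  0.0647198 ]
```

View pics/d6c.png

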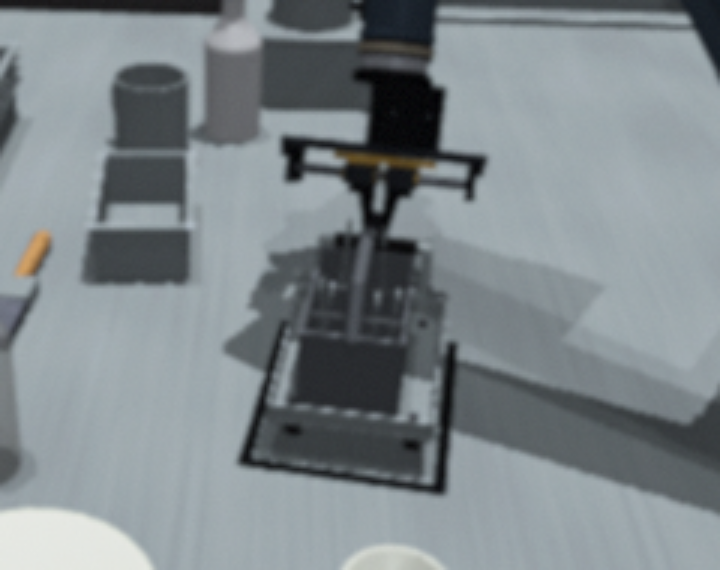

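The side view shows the caddy inside the tape at (350,400), with the closed fingers behind the bar. Pressing down now.

Call:
apply_moves --increments '[[[-2.1,0,4.5,0,0,0,0],[-2.1,0,4.5,0,0,0,0],[-1.27,0,2.72,0,0,0,0],[-1.27,0,2.72,0,0,0,0],[-1.27,0,2.72,0,0,0,0],[-1.27,0,2.72,0,0,0,0],[-0.85,0,1.8,0,0,0,0],[-0.85,0,1.8,0,0,0,0],[0,0,0,0,0,0,0],[0,0,0,0,0,0,0]]]'

```text
clock: 23.75
tool_pos: [0.444, -0.0994, 0.2055]
tcp_rot: [0.746, 0.629, 0.166, -0.139]
wrist_force: [-4.6, -6.8, 20.6]
opening: 0.0003
finger_force: 10.8
```

20 N means the pedal is on its stop. Lifting off.

Call:
apply_moves --increments '[[[0.42,0,-0.9,0,0,0,0],[0.85,0,-1.8,0,0,0,0],[1.3,0,-2.7,0,0,0,0],[2,0,-4.5,0,0,0,0],[0,0,-15,0,0,0,0],[0,0,-25,0,0,0,0],[0,0,-30,0,0,0,0],[0,0,-30,0,0,0,0],[0,0,-20,0,0,0,0],[0,0,0,0,0,0,0]]]'

```text
clock: 24.75
tool_pos: [0.436, -0.1496, 0.3254]
tcp_rot: [0.747, 0.63, 0.165, -0.137]
wrist_force: [-0.1, 0.4, 0.5]
opening: 0.0003
finger_force: 0.0
```

Run:
```python
from g import *
o=obs();C=caddy([.475,.103,1.42]); print(C-MK)
for n in('scene','wrist'):
    f=grab(n,n+'9.png');P=cloud(f);q=P[np.isfinite(P).all(2)];a=q[:,:2]-C[:2];c,s=np.cos(C[2]),np.sin(C[2]);x=a[:,0]*c+a[:,1]*s;y=-a[:,0]*s+a[:,1]*c
    k=(abs(y)<.038)&(q[:,2]>.015)&(q[:,2]<.07)
    for x0 in(-.141,-.137,-.133,-.129,-.125): m=k&(abs(x-x0)<.002); print(n,x0,m.sum(),np.median(q[m,2]) if m.any() else '')
    m=(abs(x)<.075)&(abs(y)<.05)&(q[:,2]>.112)&(q[:,2]<.124); 
    if m.sum()>100: print('basket in caddy:',x[m].mean(),y[m].mean(),end=' '); fitrect(q[m],C,.136,.08)
```

```text
clock 24.75
tool_pos [ 0.436  -0.1496  0.3254]
tcp_rot [ 0.7466  0.6296  0.1654 -0.1373]
wrist_force [-0.0904  0.3714  0.4988]
opening 0.0003
finger_force 0.0
caddy fit [0.4749 0.104 ] 81.73 med 0.0013 224
[-0.00087638 -0.00243025  0.01704792]
scene -0.141 32 0.037339072923904926
scene -0.137 33 0.0364507857680505
scene -0.133 38 0.03772082641117891
scene -0.129 36 0.037681041553698114
scene -0.125 31 0.03701051325145954
basket in caddy: 5.173974037455263e-05 -0.00819964365621257 fit [0.481  0.1172] 81.09 med 0.0015 307
wrist -0.141 304 0.037086816199521394
wrist -0.137 304 0.037137080438923914
wrist -0.133 309 0.03731580333763035
wrist -0.129 300 0.03747409613092112
wrist -0.125 271 0.0359052712447655
basket in caddy: -0.033576619328806984 -0.0018838158218286614 fit [0.478  0.1143] 81.46 med 0.0011 2312
```

View pics/wrist9.png

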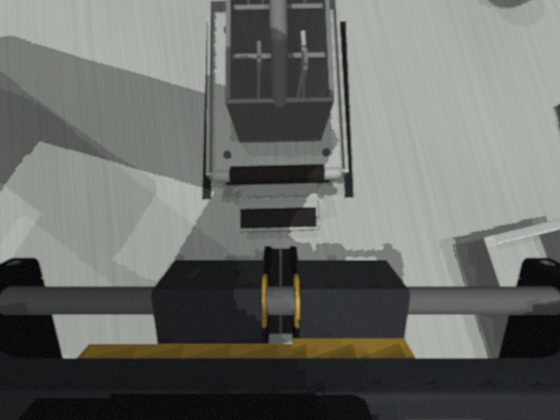

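The wrist view shows the pedal tread at (278,217) behind the bar, with the fingers clear of it. I'll check the pedal height against its brake-off height in the first picture.

Run:
```python
from g import *
f=dict(np.load('/tmp/scene.npz'));P=cloud(f);q=P[np.isfinite(P).all(2)];C=[.4705,-.273,np.radians(97.2)];a=q[:,:2]-C[:2];c,s=np.cos(C[2]),np.sin(C[2]);x=a[:,0]*c+a[:,1]*s;y=-a[:,0]*s+a[:,1]*c
k=(abs(y)<.038)&(q[:,2]>.015)&(q[:,2]<.07)
for x0 in(-.141,-.133,-.125): m=k&(abs(x-x0)<.002); print(x0,m.sum(),np.median(q[m,2]))
m=(abs(x)<.08)&(abs(y)<.05)&(q[:,2]<.05);print('floor',np.median(q[m,2]))
```

```text
-0.141 43 0.05107377843069805
-0.133 43 0.05024766782140522
-0.125 44 0.04667087219857602
floor 0.03914819825576088
```

The drop is about 12.5 mm of 14, roughly 0.31 rad. That is over the threshold, but I'll press once more slightly further back to be sure.

Call:
apply_moves --increments '[[[-5.4,0,12,0,0,0,0],[0,0,25,0,0,0,0],[0,0,30,0,0,0,0],[0,0,30,0,0,0,0],[0,0,20,0,0,0,0],[-1.7,0,3.6,0,0,0,0],[-1.7,0,3.6,0,0,0,0],[-0.85,0,1.8,0,0,0,0],[-0.42,0,0.9,0,0,0,0],[-0.42,0,0.9,0,0,0,0]]]'

```text
clock: 25.9
tool_pos: [0.4423, -0.1048, 0.205]
tcp_rot: [0.746, 0.629, 0.166, -0.141]
wrist_force: [-5.3, -2.8, 19.1]
opening: 0.0006
finger_force: 9.8
```

It is firm at the same height, so the pedal is fully down. Lifting off.

Call:
apply_moves --increments '[[[0.42,0,-0.9,0,0,0,0],[0.85,0,-1.8,0,0,0,0],[1.3,0,-2.7,0,0,0,0],[2,0,-4.5,0,0,0,0],[0,0,-15,0,0,0,0],[0,0,-25,0,0,0,0],[0,0,-30,0,0,0,0],[0,0,-30,0,0,0,0],[0,0,-20,0,0,0,0],[0,0,0,0,0,0,0]]]'

```text
clock: 26.9
tool_pos: [0.4351, -0.1563, 0.3253]
tcp_rot: [0.747, 0.63, 0.166, -0.136]
wrist_force: [0.2, 0.0, -0.5]
opening: 0.0007
finger_force: 0.0
```

Run:
```python
from g import *
C=caddy([.475,.103,1.42]); print(C-MK)
if np.hypot(*(C-MK)[:2])<.009 and abs(C[2]-MK[2])<.06: print(env.close_job())
```

```text
caddy fit [0.4751 0.1042] 81.59 med 0.0014 217
[-0.00068292 -0.00217389  0.01465906]
the job is handed in; nothing more can be done
None
```

The job is handed in at about 27 s: by my own measurement the caddy sits about 2 mm and 1° off the outline's centre, with the basket aboard and the brake pedal down on its stop; the judge's result was not shown.

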